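Take a bore depth with a twist-lock depth gauge

TASK

Measure the depth of the blind bore in the housing that stands under the depth gauge: take the gauge's bar handle and lower the probe into the bore until its sprung tip presses lightly on the bottom, without ramming it. Keeping it down on the bottom, twist the handle clockwise as far as it goes to lock the slide, then let go, so that the probe stays locked at that height with its tip still pressing on the bottom. Do not shift the housing.

Things in the scene. Friction and masses are not known exactly. Their poses are not given: they have to be found in the camera images.
- gauge_stand: Fixed depth gauge stand: grey base plate 165 x 120 mm, 12 mm thick, a steel column (30 mm diameter) at its rear and a grey head (128 x 52 mm, 135 to 170 mm above the bench) that carries the probe vertically. Origin on the bench right under the probe's axis; z up; the column stands 78 mm from the axis along its own +x. Nothing of the stand but the probe and its handle is higher than 172 mm.
- housing: Loose round aluminium housing on the base plate, 72 mm diameter, 68 mm high, with a 50 x 100 x 10 mm foot flange, 0.6 to 1.2 kg; a blind bore of 30 mm diameter opens in the middle of its top. The bore's depth differs from housing to housing: 10 to 52 mm, and is not known beforehand. Origin at the centre of its underside, z up.
- bore_mouth (a point): Centre of the bore's mouth, in the housing's top face, 68 mm above its underside; z up. It lies under the probe within 4 mm.
- probe_tip (a point): Lowest point of the probe's tip, a ball of 8 mm diameter on the probe's axis; at the start 13 to 17 mm above the bore's mouth. The tip is sprung: it starts to yield at about 1.8 N and moves up to 6 mm into the probe, 0.7 N more for each mm (6 N when fully in); beyond that the probe is rigid.
- handle_grip (a point): Grip point of the probe's handle, a black bar 60 mm long, 16 mm wide, 30 mm high at the top of the probe. The point lies on the probe's axis, 18 mm above the bar's underside and 12 mm below its top; x along the bar, y across it (the fingers close along y), z up. At the start it is 276 mm above the bench; pushing it down lowers the probe.
- probe_slide (a joint): How far the probe has been pushed down from its upper stop, m: 0 to 0.075. When unlocked, a return spring lifts it back to 0 if it is let go: net of its weight it takes about 4 N to hold it down anywhere, and sliding drag adds about 1 N.
- lock_handle (a joint): Angle of the handle, rad: 0 unlocked (start), grows as it is turned clockwise seen from above, to its stop at 1.22 locked. From about 0.1 on a flat on the probe wedges against a spring brake shoe in the head: the torque rises to about 0.3 N m between 0.4 and 0.8 and then falls off, and past about 1.0 it stays locked by itself. Locked, the slide holds against its return spring and some 10 N more.

How it is judged:
By the outcome, as a careful person would: the job done as asked, in the order asked, and still so for the second after the job is handed in, with the robot touching nothing.
It also fails if it takes over 45 s, if anything falls off the work surface, if the arm or the gripper's body presses on something with over 40 N, if the wrist force passes 120 N, or if a joint passes its speed limit or range.

ROBOT

A 6-joint arm with a two-finger parallel gripper is mounted at the origin on a cart in front of the work surface, level with it; the furniture and walls round the work are solid. World frame = base frame: x ahead of the robot, y to its left, z up, the work surface at z = 0. Lengths are in m, angles in rad, forces in N, time in s.
With the tool pointing down it reaches from about 0.35 to 0.975 m from the base axis. Payload 4.9 kg.
Tool frame: the origin (TCP) lies between the finger pads; the fingertips stand 14 mm ahead of it and the grasp point (between the pads) lies 5 mm behind it; z points along the fingers, y is the line along which they close (so a half turn about z gives the same grasp; the last joint's range is limited). The gripper opens to 85 mm and grips with 20 to 120 N. Pads are 22 mm wide; open, the fingers measure 114 mm over their backs; the gripper's body (76 mm by 85 mm) begins 54 mm behind the grasp point. The pads swing forward as they close: fully open they stand 13 mm farther back than shut.
Start: joints at [1.129, 0.053, 1.613, -0, 1.476, -0.119], TCP at [0.198, 0.593, 0.245] pointing down, gripper open.
Joint ranges: [-3.01, 3.01], [-1.01, 2.22], [0.06, 2.58], [-1.02, 4.17], [0.09, 2.62], [-3.14, 3.14]. Speed limits (rad/s): [2.57, 2.57, 3.14, 3.14, 3.14, 3.14].

INTERFACE

Orientations are given as a rotation vector (axis times angle).
In Python, from cell import * gives the robot as it stands. The module is installed in compiled form; this text tells all that it offers.
- The arm moves only by the tool drive_tool, never from a script. Its argument "plan" is a list of rows, each a list of 2 entries, a list of its own where there are three numbers: the shift along the tool's x, y, z in m, then the turn, a rotation vector about the tool's x, y, z in rad. A call has 1 to 8 rows; each row is the pose to reach, as a shift and turn from the pose commanded when the call began, along the tool's axes at that moment; what a row does not reach only later rows make up. A row lasts 1/8 s, in which the tool goes at most 62.5 mm and 10.7 degrees, less where a joint would pass 70% of its speed; a pose out of reach is approached as far as the arm can. A call with a gripper value outside its range is refused whole. "gripper" is the finger opening in m, from 0 to 0.0854, set as the call begins (left out, the last holds). The fingers move at their own pace and stop on an object; "grip_force" is the grip in N (left out, the last holds). Time passes only in rows, so rows that repeat a pose let the fingers close. It gives the time, the measured TCP pose, the force, the opening and the grip force at its end, in the units of the state.
- get_obs(): the state, without advancing time (a new reading comes with each control period).
- read_camera(name): name is "scene" or "top"; returns a dict with "img" (400x640x3 uint8, red, green, blue), "depth" (400x640 float32, m along the optical axis (not along the pixel's ray), 0 where there is no reading), "K" (3x3 intrinsics, pixels), "position" and "rotation" of the camera in the world. Camera axes: x right, y down, z forward; pixel columns grow to the right and rows downward; lengths in m; the calibration is good to about 2 mm. A picture is of the moment at which its call begins.
- hand_in(): hands the job in; it is judged then, once.
The state is a dict: "t": time; "joints": joint angles; "qvel": joint speeds; "joint_torque": joint torques, N m; "tool_pos": TCP position; "orientation": TCP orientation; "contact_force": force on the tool from outside, world axes, zero at the start; "moment": the same for the moment, N m; "grip_width": finger opening in m; "grip_force": force on a finger pad.
Only numpy, scipy, OpenCV 4.12 (cv2) and the standard library are available. Lean on these libraries where they do the work, as an engineer would, in place of code of your own. Each camera call takes 0.05 s, during which the arm holds its last target. There are 200 camera calls.

## Working session

There is one attempt and no reset: what is moved stays moved. The work goes in short steps, Python scripts to look and compute and a tool call to move; the robot and the scene stay as the last step left them, time stands still between calls to the robot, and variables do not carry over. Pictures are saved under pics/ and viewed, at most 10 in all, crops included, and the job is handed in when it is done.

Besides the shell and the picture viewer there is one more tool, called after "Call:" in YAML: its name, and indented under it one key for each argument. drive_tool: Moves the arm, as the interface text tells. Its arguments: {"type":"object","properties":{"plan":{"type":"array","items":{"type":"array"}},"gripper":{"type":"number"},"grip_force":{"type":"number"}},"required":["plan"]}

```bash
mkdir -p pics; python3 - <<'E'
from cell import *
import cv2,numpy as np
o=get_obs(); print(o)
for n in("scene","top"):
    c=read_camera(n); cv2.imwrite(f"pics/{n}0.png",c["img"][:,:,::-1]); print(n,c["K"],c["position"],c["rotation"])
    np.savez(f"{n}0.npz",**c)
E
```

```text
{'t': 0.0, 'joints': array([ 1.12899348e+00,  5.33581471e-02,  1.61429110e+00, -1.40027390e-05,
        1.47597043e+00, -1.19004470e-01]), 'qvel': array([-1.80105719e-03, -2.73971181e-03,  3.46860121e-06, -4.34753240e-04,
        2.17393703e-04, -1.70548336e-03]), 'joint_torque': array([-8.65181737e-04, -3.93684196e+01, -3.70174563e+01, -2.20606521e-04,
        6.90620931e-03, -1.85398108e-06]), 'tool_pos': array([0.19801704, 0.59218432, 0.24406391]), 'orientation': array([-5.04761644e-01, -3.10022104e+00,  3.06520691e-03]), 'contact_force': array([-0.59257329,  0.04310634,  0.10268486]), 'moment': array([ 0.05041173, -0.0400482 , -0.00433228]), 'grip_force': 0.0, 'grip_width': 0.08563363835707109}
scene [[485.98052709   0.         313.95711512]
 [  0.         485.98052709 209.00184226]
 [  0.           0.           1.        ]] [0.15196174 0.26063148 0.78779662] [-0.93240373  2.53190294 -1.03892857]
top [[388.71663409   0.         320.73364835]
 [  0.         388.71663409 202.83559414]
 [  0.           0.           1.        ]] [ 0.48317872 -0.17789626  1.03136977] [-2.14195941  2.18564277 -0.0801417 ]
```

View pics/scene0.png

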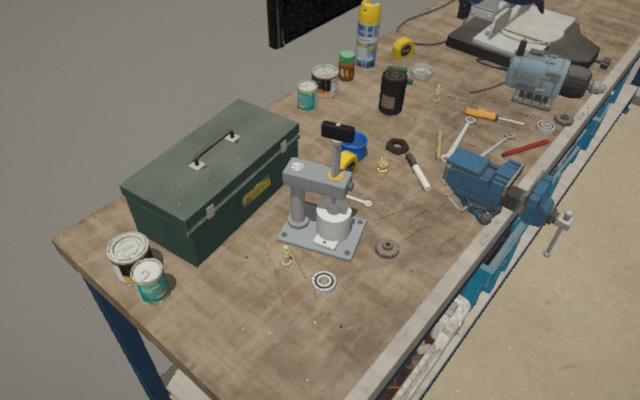

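View pics/top0.png

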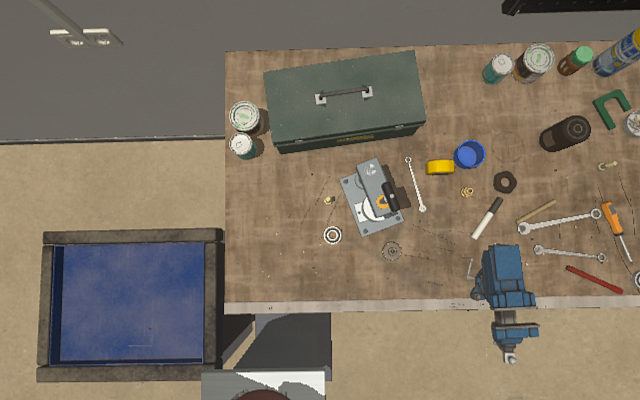

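Scene view: the black bar handle is at about (338,131), with the gauge head at (318,177) and the housing at (333,222). In the top view the handle is at (389,197), and the column is toward the upper left at (372,170). Next I'll get 3D points from the depth.

```bash
cat > h.py <<'E'
import numpy as np,cv2
from scipy.spatial.transform import Rotation as R
def rot(r):
    r=np.asarray(r); return r if r.shape==(3,3) else R.from_rotvec(r).as_matrix()
def cloud(c):
    v,u=np.mgrid[0:400,0:640]; K=c["K"]; d=c["depth"]
    p=np.stack([(u-K[0,2])/K[0,0]*d,(v-K[1,2])/K[1,1]*d,d],-1)
    return p@rot(c["rotation"]).T+c["position"]
def rect(p,t):
    r=cv2.minAreaRect((p[:,:2]*1000).astype(np.float32)); b=cv2.boxPoints(r)
    e=b[1]-b[0],b[2]-b[1]; l=max(e,key=np.linalg.norm)
    print(t,len(p),"c",np.round(r[0],1),"size",np.round(r[1],1),"long-axis deg",np.degrees(np.arctan2(l[1],l[0])).round(1),"z",np.percentile(p[:,2],[2,50,98]).round(4))
E
python3 - <<'E'
from h import *
for n,(u0,u1,v0,v1) in {"scene":(270,380,110,270),"top":(330,415,150,245)}.items():
    c=np.load(n+"0.npz"); P=cloud(c); m=np.zeros((400,640),bool); m[v0:v1,u0:u1]=1
    m&=c["depth"]>0; z=P[...,2]; dark=c["img"].max(-1)<70
    rect(P[m&(z>.25)&(z<.32)],n+" handle")
    rect(P[m&(z>.28)&(z<.32)],n+" handle top")
    rect(P[m&(z>.16)&(z<.18)],n+" head top")
    rect(P[m&(z>.06)&(z<.073)],n+" housing top")
    rect(P[m&(z>.008)&(z<.016)],n+" base")
E
```

```text
scene handle 612 c [ 561.9 -296.3] size [58.5 19.5] long-axis deg 21.4 z [0.2536 0.2778 0.2894]
scene handle top 273 c [ 562.3 -297.3] size [58.5 17.2] long-axis deg 21.4 z [0.2807 0.2868 0.2897]
scene head top 1349 c [ 592.7 -286.3] size [135.4  54.3] long-axis deg 20.3 z [0.1609 0.1701 0.1738]
scene housing top 502 c [ 657.6 -335.4] size [180.2 250.4] long-axis deg -53.5 z [0.0603 0.065  0.0727]
scene base 1833 c [ 690.3 -439.2] size [250.7 569. ] long-axis deg -55.2 z [0.0085 0.0122 0.0155]
top handle 318 c [ 564.2 -297.8] size [59.1 18.4] long-axis deg 20.7 z [0.2594 0.2879 0.2911]
top handle top 258 c [ 564.7 -298.7] size [58.8 16.4] long-axis deg 20.7 z [0.2828 0.2884 0.2912]
top head top 1101 c [ 594.9 -287.5] size [136.   52.3] long-axis deg 19.5 z [0.1623 0.1713 0.1748]
top housing top 15 c [ 546.5 -277.9] size [62.9 18.7] long-axis deg 39.6 z [0.0602 0.0645 0.0718]
top base 1123 c [ 585.2 -292.6] size [218.8 231.1] long-axis deg -2.1 z [0.0091 0.0132 0.0158]
```

Call:
drive_tool:
  plan:
    - [[-0.02,-0.02,-0.015],[0,0,0.08]]
    - [[-0.05,-0.06,-0.03],[0,0,0.2]]
    - [[-0.085,-0.1,-0.05],[0,0,0.33]]
    - [[-0.12,-0.14,-0.07],[0,0,0.46]]
    - [[-0.155,-0.18,-0.09],[0,0,0.59]]
    - [[-0.19,-0.22,-0.09],[0,0,0.72]]
    - [[-0.22,-0.255,-0.09],[0,0,0.83]]
    - [[-0.24,-0.28,-0.09],[0,0,0.9]]
  gripper: 0.0854

```text
t: 1.1
tool_pos: [0.3373, 0.2493, 0.3349]
orientation: [1.808, 2.569, -0.0]
contact_force: [-0.3, 0.2, -0.6]
grip_width: 0.0854
grip_force: 0.0
```

```bash
cat > d.py <<'E'
from h import *; from cell import get_obs
import sys
def delta(tx,ty,tz,ydeg):
    o=get_obs(); r=R.from_rotvec(o["orientation"]); 
    y=np.radians(ydeg); Y=np.array([np.cos(y),np.sin(y),0]); Z=np.array([0,0,-1.]); T=R.from_matrix(np.c_[np.cross(Y,Z),Y,Z])
    print("t",o["t"],"pos",o["tool_pos"].round(4),"F",o["contact_force"].round(1),"M",o["moment"].round(2),"w",o["grip_width"],o["grip_force"],"j",o["joints"].round(2))
    print("shift",r.inv().apply(np.array([tx,ty,tz])-o["tool_pos"]).round(4),"turn",(r.inv()*T).as_rotvec().round(4))
if __name__=="__main__": delta(*map(float,sys.argv[1:]))
E
python3 d.py .5635 -.298 .335 -69
```

```text
t 1.1 pos [0.3373 0.2493 0.3349] F [-0.3  0.2 -0.6] M [-0.03  0.07 -0.05] w 0.08535357562449711 0.0 j [ 0.46 -0.5   1.93 -0.    1.71  0.11]
shift [-5.915e-01  2.830e-02  1.000e-04] turn [1.0000e-04 3.0000e-04 1.5484e+00]
```

Call:
drive_tool:
  plan:
    - [[-0.03,0.002,0],[0,0,0.08]]
    - [[-0.085,0.004,0],[0,0,0.22]]
    - [[-0.145,0.007,0],[0,0,0.38]]
    - [[-0.205,0.01,0],[0,0,0.54]]
    - [[-0.265,0.013,0],[0,0,0.7]]
    - [[-0.325,0.016,0],[0,0,0.86]]
    - [[-0.375,0.018,0],[0,0,1.0]]
    - [[-0.4,0.02,0],[0,0,1.05]]

```text
t: 2.1
tool_pos: [0.4924, -0.1205, 0.3343]
orientation: [-2.852, -1.315, 0.002]
contact_force: [0.8, 0.1, -0.3]
grip_width: 0.0853
grip_force: 0.0
```

```bash
python3 d.py .5635 -.298 .335 -69
```

```text
t 2.1 pos [ 0.4924 -0.1205  0.3343] F [ 0.8  0.1 -0.3] M [ 0.01 -0.05 -0.04] w 0.0852508640899027 0.0 j [-0.39 -0.27  1.76 -0.    1.65  0.32]
shift [-0.0888  0.1693 -0.0009] turn [-0.0013  0.0011  0.4974]
```

Call:
drive_tool:
  plan:
    - [[-0.01,0.02,-0.001],[0,0,0.06]]
    - [[-0.03,0.055,-0.001],[0,0,0.16]]
    - [[-0.05,0.09,-0.001],[0,0,0.27]]
    - [[-0.068,0.13,-0.001],[0,0,0.38]]
    - [[-0.08,0.155,-0.001],[0,0,0.45]]
    - [[-0.087,0.167,-0.001],[0,0,0.49]]
    - [[-0.089,0.169,-0.001],[0,0,0.497]]
    - [[-0.089,0.169,-0.001],[0,0,0.497]]

```text
t: 3.1
tool_pos: [0.5637, -0.2945, 0.3365]
orientation: [-3.087, -0.582, -0.0]
contact_force: [-0.4, 0.3, -0.0]
grip_width: 0.0855
grip_force: 0.0
```

```bash
python3 d.py .5635 -.298 .271 -69; python3 - <<'E'
from h import *; from cell import *
c=read_camera("scene"); cv2.imwrite("pics/s1.png",cv2.resize(c["img"][80:280,230:450,::-1],None,fx=2.7,fy=2.7)); 
P=cloud(c); m=np.zeros((400,640),bool); m[110:270,270:380]=1; z=P[...,2]
m&=(z>.25)&(z<.292)
rect(P[m],"handle")
E
```

```text
t 3.1 pos [ 0.5637 -0.2945  0.3365] F [-0.4  0.3 -0. ] M [ 0.03  0.   -0.  ] w 0.08548583556713749 0.0 j [-0.6   0.04  1.47  0.    1.63  0.6 ]
shift [-0.0014  0.0032  0.0655] turn [-0.0002 -0.0001  0.0062]
handle 613 c [ 562.1 -296.8] size [58.4 18.7] long-axis deg 19.2 z [0.2536 0.2778 0.2894]
```

View pics/s1.png

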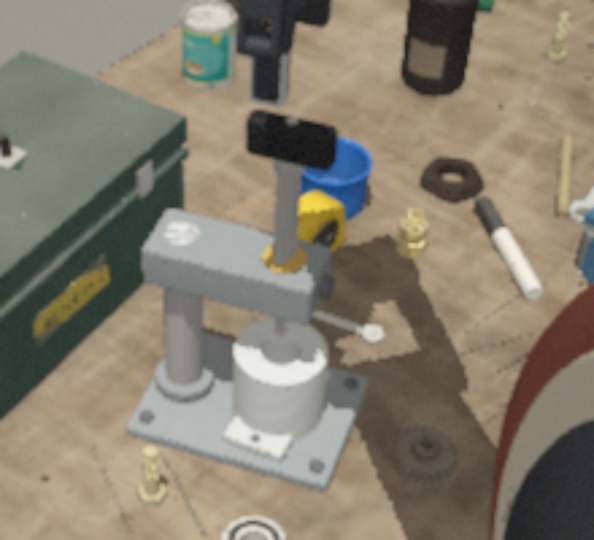

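The open fingers stand over the black bar (crop 290,135), one on each side, and the handle position is confirmed. I'll descend and then grip.

Call:
drive_tool:
  plan:
    - [[-0.001,0.003,0.005],[0,0,0.02]]
    - [[-0.001,0.003,0.018],[0,0,0.02]]
    - [[-0.001,0.003,0.032],[0,0,0.02]]
    - [[-0.001,0.003,0.046],[0,0,0.02]]
    - [[-0.001,0.003,0.057],[0,0,0.02]]
    - [[-0.001,0.003,0.063],[0,0,0.02]]
    - [[-0.001,0.003,0.065],[0,0,0.02]]
    - [[-0.001,0.003,0.065],[0,0,0.02]]

```text
t: 4.15
tool_pos: [0.5641, -0.2985, 0.2717]
orientation: [3.093, 0.55, 0.001]
contact_force: [-0.0, 0.1, -0.5]
grip_width: 0.0855
grip_force: 0.0
```

Call:
drive_tool:
  plan:
    - [[0,0,0],[0,0,0]]
    - [[0,0,0],[0,0,0]]
    - [[0,0,0],[0,0,0]]
    - [[0,0,0],[0,0,0]]
    - [[0,0,0],[0,0,0]]
    - [[0,0,0],[0,0,0]]
  gripper: 0.03
  grip_force: 40

```text
t: 4.9
tool_pos: [0.564, -0.2984, 0.2713]
orientation: [-3.093, -0.55, 0.0]
contact_force: [0.8, -0.0, 0.9]
grip_width: 0.0299
grip_force: 0.0
```

```bash
python3 d.py .5635 -.298 .271 -70; python3 - <<'E'
from h import *; from cell import *
c=read_camera("top"); cv2.imwrite("pics/t2.png",cv2.resize(c["img"][140:250,330:450,::-1],None,fx=5,fy=5)); 
E
```

```text
t 4.9 pos [ 0.564  -0.2984  0.2713] F [ 0.8 -0.   0.9] M [-0.04 -0.05  0.03] w 0.02993334259328824 0.0 j [-0.6   0.07  1.55 -0.    1.52  0.62]
shift [-0.0003 -0.0005  0.0003] turn [-0.0001  0.      0.0027]
```

View pics/t2.png

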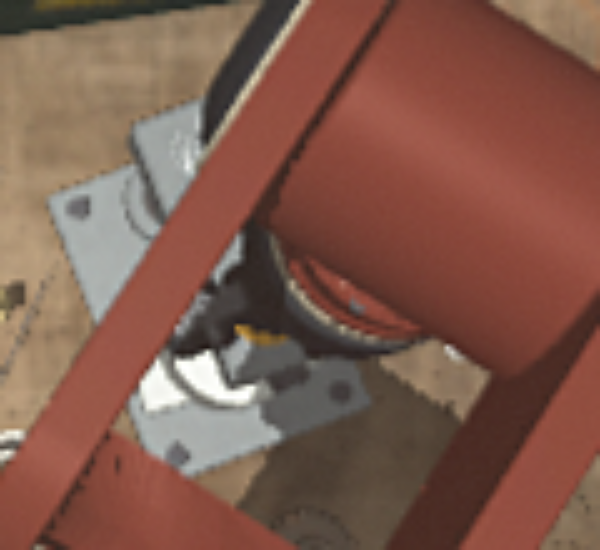

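The top view is mostly blocked by the arm. The fingers closed to 30 mm without touching the bar, so both sides are clear. Now I'll grip.

Call:
drive_tool:
  plan:
    - [[0,0,0],[0,0,0]]
    - [[0,0,0],[0,0,0]]
    - [[0,0,0],[0,0,0]]
    - [[0,0,0],[0,0,0]]
    - [[0,0,0],[0,0,0]]
  gripper: 0.0
  grip_force: 70

```text
t: 5.58
tool_pos: [0.5643, -0.2992, 0.2723]
orientation: [3.091, 0.548, 0.002]
contact_force: [0.7, -4.6, 4.6]
grip_width: 0.0152
grip_force: 77.8
```

```bash
python3 d.py .5635 -.298 .271 -70;python3 d.py .5635 -.298 .271 -70
```

```text
t 5.575 pos [ 0.5643 -0.2992  0.2723] F [ 0.7 -4.6  4.6] M [-0.45 -0.05 -0.13] w 0.015174137071412842 77.83666536211967 j [-0.6   0.07  1.55 -0.    1.52  0.62]
shift [-0.0003 -0.0014  0.0013] turn [ 0.0025 -0.0008  0.0022]
t 5.575 pos [ 0.5643 -0.2992  0.2723] F [ 0.7 -4.6  4.6] M [-0.45 -0.05 -0.13] w 0.015174137071412842 77.83666536211967 j [-0.6   0.07  1.55 -0.    1.52  0.62]
shift [-0.0003 -0.0014  0.0013] turn [ 0.0025 -0.0008  0.0022]
```

Lateral force is small. Before lowering, I'll check whether the initial scene depth shows anything inside the bore.

```bash
python3 - <<'E'
from h import *
c=np.load("scene0.npz"); P=cloud(c)
u=np.arange(318,350)
for v in range(198,224,2): print(v,(P[v,u,2]*1000).round().astype(int))
q=P[204:214,326:344].reshape(-1,3); print(q.mean(0))
E
```

```text
198 [  1  -1   0   2   0   0   2   0   3   0  78  79  80 113 115 116 138 137
 139 140 142 143 141 142 146 144 142   1   2   0   3   4]
200 [ -2   1   0   1   1  83  79  80  80  79  82  80  81  82 109 111 111  80
  82  83  80  81  81 136 788   0  -2   0  -1  -1   0   2]
202 [  2   0  80  81  82  79  79  80  81  83  81  81  81  81 788 103 102  80
  80  81  80  82  81  81  82  79  80  81  80   1  -2   1]
204 [79 81 82 82 79 79 80 82 80 78 81 81 80 80 98 99 81 83 80 80 80 83 79 79
 82 79 80 79 81 80 -2 -1]
206 [79 81 79 81 82 83 79 80 81 80 78 79 77 75 76 75 77 75 75 76 81 83 83 82
 79 80 80 81 79 81 79 79]
208 [81 82 82 81 80 80 82 80 81 74 73 72 72 70 68 68 70 70 74 72 72 76 80 82
 81 79 79 81 79 80 81 81]
210 [80 82 80 82 82 82 80 77 76 70 65 64 63 65 64 66 63 64 66 69 66 68 75 80
 79 80 79 81 80 79 81 82]
212 [79 80 81 80 80 78 82 81 83 64 63 63 64 64 64 62 64 64 63 65 63 65 70 81
 78 81 81 79 83 82 82 81]
214 [81 80 80 79 80 79 79 82 80 82 82 61 64 64 62 64 63 63 63 62 78 82 82 82
 81 80 79 83 80 79 80 80]
216 [76 82 82 82 79 79 80 80 80 80 81 78 80 79 82 80 80 80 80 79 81 81 81 82
 80 79 81 80 80 79 80 78]
218 [74 77 78 79 80 81 80 81 80 81 81 81 81 82 80 81 80 81 82 80 79 81 81 80
 81 80 81 81 80 77 76 72]
220 [69 70 74 75 79 80 82 81 83 80 79 82 79 83 82 81 81 77 80 80 79 79 79 79
 80 80 80 78 77 73 70 66]
222 [ 61  67  68  71  71  74  76  77 788  78  78  83  82  80  79  80  81  80
  80  78  80  79  80  77  77  75  76  71  70  66  64  58]
[ 0.56567419 -0.30737613  0.07368411]
```

Call:
drive_tool:
  plan:
    - [[0,0.001,0.001],[0,0,0]]
    - [[0,0.001,0.004],[0,0,0]]
    - [[0,0.001,0.008],[0,0,0]]
    - [[0,0.001,0.012],[0,0,0]]
    - [[0,0.001,0.015],[0,0,0]]
    - [[0,0.001,0.018],[0,0,0]]
    - [[0,0.001,0.02],[0,0,0]]
    - [[0,0.001,0.02],[0,0,0]]

```text
t: 6.58
tool_pos: [0.5643, -0.2993, 0.2512]
orientation: [-3.093, -0.55, -0.0]
contact_force: [-0.7, -2.0, 2.8]
grip_width: 0.0152
grip_force: 77.8
```

```bash
python3 d.py .5635 -.298 .25 -70
```

```text
t 6.575 pos [ 0.5643 -0.2993  0.2512] F [-0.7 -2.   2.8] M [-0.28 -0.01 -0.18] w 0.015176001476894792 77.83806905150414 j [-0.6   0.08  1.57  0.    1.49  0.61]
shift [-0.0003 -0.0016  0.0012] turn [ 0.     -0.0001  0.0026]
```

The depth image shows the bore floor at z≈63.5 mm and the mouth at 80.5 mm, so the bore is about 17 mm deep. I expect contact at 30–34 mm of travel and will creep from about 28 mm.

Call:
drive_tool:
  plan:
    - [[0,0,0.002],[0,0,0]]
    - [[0,0,0.004],[0,0,0]]
    - [[0,0,0.006],[0,0,0]]
    - [[0,0,0.007],[0,0,0]]
    - [[0,0,0.007],[0,0,0]]

```text
t: 7.2
tool_pos: [0.5643, -0.2993, 0.2443]
orientation: [3.093, 0.55, 0.0]
contact_force: [0.6, -1.6, 4.2]
grip_width: 0.015
grip_force: 78.0
```

Call:
drive_tool:
  plan:
    - [[0,0,0.001],[0,0,0]]
    - [[0,0,0.001],[0,0,0]]

```text
t: 7.45
tool_pos: [0.5643, -0.2994, 0.2434]
orientation: [3.093, 0.55, 0.0]
contact_force: [0.1, -2.9, 5.6]
grip_width: 0.0153
grip_force: 78.1
```

Call:
drive_tool:
  plan:
    - [[0,0,0.001],[0,0,0]]
    - [[0,0,0.001],[0,0,0]]

```text
t: 7.7
tool_pos: [0.5644, -0.2993, 0.2423]
orientation: [3.093, 0.55, 0.0]
contact_force: [-0.8, -2.3, 4.3]
grip_width: 0.0152
grip_force: 78.1
```

Call:
drive_tool:
  plan:
    - [[0,0,0.001],[0,0,0]]
    - [[0,0,0.001],[0,0,0]]

```text
t: 7.95
tool_pos: [0.5643, -0.2994, 0.2413]
orientation: [3.093, 0.55, 0.0]
contact_force: [-0.0, -2.2, 5.0]
grip_width: 0.0151
grip_force: 78.1
```

Call:
drive_tool:
  plan:
    - [[0,0,0.001],[0,0,0]]
    - [[0,0,0.001],[0,0,0]]

```text
t: 8.2
tool_pos: [0.5643, -0.2994, 0.2403]
orientation: [3.093, 0.55, 0.0]
contact_force: [-1.2, -2.3, 4.8]
grip_width: 0.015
grip_force: 78.1
```

Call:
drive_tool:
  plan:
    - [[0,0,0.001],[0,0,0]]
    - [[0,0,0.001],[0,0,0]]

```text
t: 8.45
tool_pos: [0.5644, -0.2994, 0.2396]
orientation: [3.093, 0.55, 0.0]
contact_force: [0.2, -1.9, 5.0]
grip_width: 0.015
grip_force: 78.1
```

Call:
drive_tool:
  plan:
    - [[0,0,0.001],[0,0,0]]
    - [[0,0,0.001],[0,0,0]]

```text
t: 8.7
tool_pos: [0.5644, -0.2994, 0.239]
orientation: [3.093, 0.55, 0.0]
contact_force: [-0.7, -2.0, 6.0]
grip_width: 0.0147
grip_force: 78.4
```

```bash
cat > f.py <<'E'
from cell import *; import numpy as np
a=[]
for i in range(6):
    c=read_camera("scene"); o=get_obs(); a.append(np.r_[o["contact_force"],o["moment"],o["tool_pos"]*1000])
print(o["t"],np.mean(a,0).round(2),np.std(a,0).round(2)[2])
np.savez("last.npz",**c)
E
python3 f.py
```

```text
9.0 [-8.6000e-01 -1.8900e+00  6.3300e+00 -1.1000e-01  2.4000e-01 -2.0000e-01
  5.6436e+02 -2.9936e+02  2.3897e+02] 0.57
```

Call:
drive_tool:
  plan:
    - [[0,0,0.001],[0,0,0]]
    - [[0,0,0.001],[0,0,0]]

```text
t: 9.25
tool_pos: [0.5643, -0.2994, 0.2382]
orientation: [3.093, 0.55, 0.0]
contact_force: [-1.3, -0.9, 7.4]
grip_width: 0.0148
grip_force: 78.6
```

```bash
python3 f.py
```

```text
9.55 [-1.0000e+00 -1.5800e+00  7.3500e+00 -7.0000e-02  2.7000e-01 -1.9000e-01
  5.6436e+02 -2.9935e+02  2.3815e+02] 0.71
```

Contact found: the force rose from a baseline of about 4.8 N to 7.35 N, which puts the tip roughly 1 mm into its spring. I'll add a little margin, then twist.

Call:
drive_tool:
  plan:
    - [[0,0,0.001],[0,0,0]]
    - [[0,0,0.0015],[0,0,0]]
    - [[0,0,0.0015],[0,0,0]]

```text
t: 9.93
tool_pos: [0.5644, -0.2994, 0.237]
orientation: [3.093, 0.55, 0.0]
contact_force: [-1.3, -1.4, 8.3]
grip_width: 0.0148
grip_force: 78.8
```

```bash
python3 f.py
```

```text
10.225 [-1.7600e+00 -1.5200e+00  8.1600e+00  0.0000e+00  3.6000e-01 -1.9000e-01
  5.6438e+02 -2.9937e+02  2.3700e+02] 0.51
```

Call:
drive_tool:
  plan:
    - [[0,0,0],[0,0,0.05]]
    - [[0,0,0],[0,0,0.12]]
    - [[0,0,0],[0,0,0.2]]
    - [[0,0,0],[0,0,0.28]]
    - [[0,0,0],[0,0,0.36]]
    - [[0,0,0],[0,0,0.43]]
    - [[0,0,0],[0,0,0.48]]
    - [[0,0,0],[0,0,0.5]]

```text
t: 11.22
tool_pos: [0.5648, -0.2995, 0.237]
orientation: [3.132, -0.232, 0.003]
contact_force: [0.2, -2.7, 8.0]
grip_width: 0.0149
grip_force: 76.8
```

```bash
python3 f.py; python3 d.py .5635 -.298 .237 -139.9
```

```text
11.525 [ 3.0000e-02 -1.9100e+00  7.3900e+00 -1.7000e-01  1.0000e-01  1.4000e-01
  5.6482e+02 -2.9952e+02  2.3701e+02] 0.32
t 11.525 pos [ 0.5648 -0.2995  0.237 ] F [-0.2 -1.9  6.8] M [-0.22  0.09  0.13] w 0.014811312376048762 76.78972564637661 j [-0.6   0.09  1.59  0.    1.46  1.11]
shift [-0.0015 -0.0013  0.    ] turn [ 1.000e-04 -1.900e-03  7.238e-01]
```

Resisting torque is about 0.33 N m, as expected. I'll keep turning toward the stop.

Call:
drive_tool:
  plan:
    - [[0,0,0],[0,0,0.07]]
    - [[0,0,0],[0,0,0.16]]
    - [[0,0,0],[0,0,0.26]]
    - [[0,0,0],[0,0,0.36]]
    - [[0,0,0],[0,0,0.46]]
    - [[0,0,0],[0,0,0.56]]
    - [[0,0,0],[0,0,0.64]]
    - [[0,0,0],[0,0,0.67]]

```text
t: 12.52
tool_pos: [0.5649, -0.2996, 0.237]
orientation: [2.882, -1.25, 0.003]
contact_force: [0.8, -1.4, 7.0]
grip_width: 0.015
grip_force: 76.8
```

```bash
python3 f.py
```

```text
12.825 [ 4.1000e-01 -2.3600e+00  7.2500e+00 -2.3000e-01  5.0000e-02  9.0000e-02
  5.6490e+02 -2.9962e+02  2.3707e+02] 0.3
```

Call:
drive_tool:
  plan:
    - [[0,0,0],[0,0,0.02]]
    - [[0,0,0],[0,0,0.04]]
    - [[0,0,0],[0,0,0.05]]
    - [[0,0,0],[0,0,0.05]]

```text
t: 13.32
tool_pos: [0.5649, -0.2996, 0.237]
orientation: [2.851, -1.32, 0.003]
contact_force: [0.9, -1.9, 7.4]
grip_width: 0.0149
grip_force: 76.8
```

```bash
python3 f.py;  python3 d.py .5635 -.298 .237 -139.9
```

```text
13.625 [ 4.0000e-01 -2.0100e+00  7.0200e+00 -2.3000e-01  7.0000e-02  1.4000e-01
  5.6489e+02 -2.9960e+02  2.3706e+02] 0.28
t 13.625 pos [ 0.5649 -0.2996  0.2371] F [ 0.7 -1.9  6.5] M [-0.22  0.06  0.16] w 0.014811429307056144 76.75637036561966 j [-0.6   0.09  1.59 -0.    1.46  1.83]
shift [-0.0021  0.      0.0001] turn [-0.0005 -0.0021  0.0038]
```

Call:
drive_tool:
  plan:
    - [[0,0,0],[0,0,0.02]]
    - [[0,0,0],[0,0,0.04]]
    - [[0,0,0],[0,0,0.04]]

```text
t: 14.0
tool_pos: [0.5649, -0.2996, 0.2371]
orientation: [2.826, -1.369, 0.003]
contact_force: [-0.2, -2.6, 7.6]
grip_width: 0.0149
grip_force: 82.4
```

```bash
python3 f.py
```

```text
14.3 [-2.1000e-01 -2.8100e+00  7.6400e+00 -3.5000e-01  7.0000e-02  1.7400e+00
  5.6490e+02 -2.9962e+02  2.3709e+02] 0.22
```

Call:
drive_tool:
  plan:
    - [[0,0,0],[0,0,0.02]]
    - [[0,0,0],[0,0,0.04]]
    - [[0,0,0],[0,0,0.04]]

```text
t: 14.68
tool_pos: [0.5649, -0.2996, 0.2371]
orientation: [2.8, -1.421, 0.003]
contact_force: [-0.3, -3.3, 7.3]
grip_width: 0.0147
grip_force: 103.4
```

```bash
python3 f.py;  python3 d.py .5635 -.298 .237 -139.9
```

```text
14.975 [-1.8000e-01 -3.6300e+00  7.6100e+00 -4.4000e-01  1.5000e-01  2.8400e+00
  5.6490e+02 -2.9961e+02  2.3716e+02] 0.47
t 14.975 pos [ 0.5649 -0.2996  0.2372] F [-0.3 -3.6  8.1] M [-0.41  0.09  2.84] w 0.014894979343466504 103.39406356215477 j [-0.6   0.09  1.59 -0.    1.46  1.91]
shift [-0.0021  0.0002  0.0001] turn [ 0.0009 -0.0028 -0.068 ]
```

The stop is reached: torque jumped to 2.8 N m with the turn at about 1.22 plus wind-up. I'll unwind the elastic part and open slowly.

Call:
drive_tool:
  plan:
    - [[0,0,0],[0,0,-0.03]]
    - [[0,0,0],[0,0,-0.06]]
    - [[0,0,0],[0,0,-0.06]]

```text
t: 15.35
tool_pos: [0.5649, -0.2996, 0.2371]
orientation: [2.838, -1.345, 0.003]
contact_force: [-0.6, -2.9, 7.9]
grip_width: 0.0147
grip_force: 75.4
```

```bash
python3 f.py
```

```text
15.65 [-1.0000e-02 -2.5700e+00  7.0500e+00 -2.9000e-01  5.0000e-02  8.8000e-01
  5.6489e+02 -2.9960e+02  2.3706e+02] 0.59
```

Call:
drive_tool:
  plan:
    - [[0,0,0],[0,0,0]]
    - [[0,0,0],[0,0,0]]
    - [[0,0,0],[0,0,0]]
    - [[0,0,0],[0,0,0]]
  gripper: 0.04

```text
t: 16.15
tool_pos: [0.564, -0.2991, 0.235]
orientation: [-2.837, 1.349, 0.002]
contact_force: [-0.3, 0.7, -0.0]
grip_width: 0.0399
grip_force: 0.0
```

```bash
python3 f.py
```

```text
16.45 [ 2.3000e-01  1.6000e-01 -2.0000e-01 -2.0000e-02 -1.0000e-02  0.0000e+00
  5.6425e+02 -2.9928e+02  2.3559e+02] 0.33
```

Call:
drive_tool:
  plan:
    - [[0,0,-0.01],[0,0,0]]
    - [[0,0,-0.03],[0,0,0]]
    - [[0,0,-0.05],[0,0,0]]
    - [[0,0,-0.075],[0,0,0]]
    - [[0,0,-0.1],[0,0,0]]
    - [[0,0,-0.12],[0,0,0]]
    - [[0,0,-0.13],[0,0,0]]
    - [[0,0,-0.13],[0,0,0]]

```text
t: 17.45
tool_pos: [0.5645, -0.2995, 0.3668]
orientation: [2.837, -1.35, 0.002]
contact_force: [-0.4, -0.2, 0.3]
grip_width: 0.0399
grip_force: 0.0
```

```bash
python3 f.py; python3 - <<'E'
from h import *
c=np.load("last.npz"); cv2.imwrite("pics/s3.png",cv2.resize(c["img"][80:280,230:450,::-1],None,fx=2.7,fy=2.7))
P=cloud(c); z=P[...,2]; m=np.zeros((400,640),bool); m[110:270,270:380]=1
rect(P[m&(z>.215)&(z<.27)],"handle"); 
P0=cloud(np.load("scene0.npz"))
for n,p in(("before",P0),("after",P)):
    q=p[216:222,318:345].reshape(-1,3); q=p.reshape(-1,3); s=(abs(q[:,2]-.080)<.005)&(np.hypot(q[:,0]-.5635,q[:,1]+.298)<.045); rect(q[s],n+" housing top")
E
```

```text
17.75 [ 6.0000e-02  7.0000e-02  1.7000e-01 -1.0000e-02  1.0000e-02  0.0000e+00
  5.6407e+02 -2.9919e+02  3.6459e+02] 0.4
handle 301 c [ 563.3 -296.1] size [18.3 60.1] long-axis deg -48.9 z [0.2216 0.2508 0.2547]
before housing top 609 c [ 560.9 -295.1] size [71.1 69.9] long-axis deg 19.0 z [0.0758 0.0801 0.0829]
after housing top 601 c [ 560.3 -295.2] size [69.8 68.9] long-axis deg 36.4 z [0.0757 0.0801 0.0831]
```

View pics/s3.png

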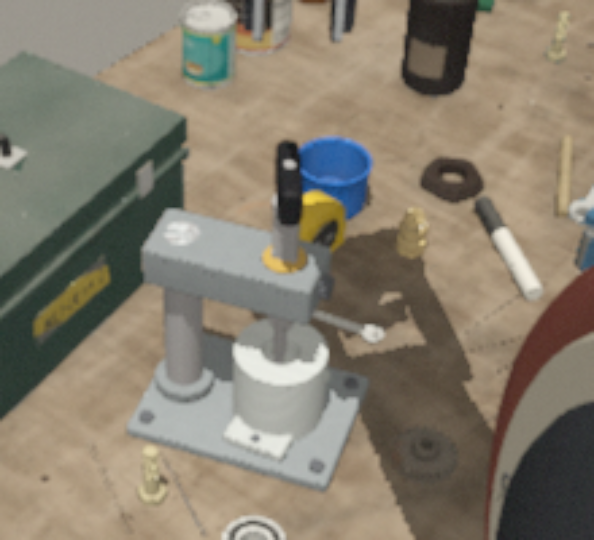

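The handle has turned 70° and sits about 35 mm lower. The probe is in the bore at crop (280,340), the housing has not moved, and the gripper is clear above. Everything matches, so I'm handing in.

```bash
python3 -c "
from cell import *
print(hand_in())"
```

```text
the job is handed in; nothing more can be done
None
```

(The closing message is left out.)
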